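Hang the sun medallion on the drying rail and set the rail's thumbscrew

TASK

Hook the sun-face medallion's steel hanger onto the bare half of the drying rail, well away from the red band, then slide it along the rail without lifting it again until it is centred on the red band, and let go of it there. Then turn the rail's brass thumbscrew clockwise until it seats, back it off a quarter turn so that the rail is not pinched, and finish while still gripping the screw at that setting: do not let go of it. Leave the devil figurine, the jar and the dotting tool where they are.

Things in the scene. Friction and masses are not known exactly. Their poses are not given: they have to be found in the camera images.
- hanger: loose steel hanger, 0.2 to 0.4 kg, with a terracotta sun-face medallion; starts standing on its foot. Origin: underside of the foot, z up; mouth and sun face its +x, y lies along the rail when hung. Foot: x -20 to 36, y +-30, 4 mm thick. Strap 24 mm wide (y), 5 thick, rises at x = -14 mm to the hook. Medallion 62 mm across, x -12 to 7 mm, top at z = 82 mm, under the mouth
- grip_tab (a point): point to grip on the hanger's yellow top tab: 180 mm above the hanger's origin; axes as the hanger's. Tab: 24 mm in y, 12 mm in x, z 151 to 193 mm above the foot's underside; grip it from above
- hook (a point): where the rail's centre line lies in the hook when hung: 135.7 mm above the hanger's origin, same axes. Hook: upside-down channel 23 mm wide (x), V-shaped roof, front lip at x = 14 mm down to z = 119 mm. The mouth is open to +x between medallion top (82 mm) and lip (119 mm): hold it 35 mm above its hung height, move it along its +x till the rail is under the roof, lower it
- stand: fixed green stand of the drying rail. Origin on the desk under the rail, y along the rail to the thumbscrew, x away from the robot. Steel rail, 12 mm diameter, centre line at z = 196 mm, free from y = -150 to 142 mm; its bare half is y -150 to -10. Post at y = -165 mm (top z = 206); post with clamp head 36 x 36 mm at y = 160 mm (top z = 216). Feet 70 x 60 mm under the posts only
- rail_mark (a point): centre of the red band (12 mm wide) on the rail's centre line: x 0, y 40, z 196 mm in the stand; axes as the stand's
- thumbscrew (a joint): turning angle of the brass thumbscrew on the clamp head, rad: 0 is fully seated (a hard stop), negative is unscrewed; clockwise seen from above is tightening and increases the value. It starts 0.9 to 2.2 rad short of the stop, turns at about 0.04 N m and stays where it is left; its height does not change
- screw_grip (a point): on the thumbscrew's vertical axis, at the height to grip, z = 243 mm; stand x 0, y 160 mm. The wings are a flat bar 46 mm long, 10 mm thick, z 226 to 257 mm. The bar lies along this point's x axis: along the stand's x when seated (value 0), and turned counter-clockwise from there, seen from above, by minus the joint value
- turntable: fixed wooden turntable disc, 170 mm across, 30 mm high; origin under its centre
- devil: loose red clay devil figurine on the turntable, 56 mm across, 108 mm tall; origin at its underside; leave it alone
- jar: loose glass jar with a tin lid, 68 mm across, 80 mm tall; origin at its underside; leave it alone
- dotting_tool: loose porcelain-tipped dotting tool lying on the desk beyond the rail, about 130 mm long, 10 mm thick, along its x; origin at its underside; leave it alone
Mind the look-alikes: they are no part of the job. There is more than one size of the hanger; the one meant has the size given above.

How it is judged:
On the way, in this order (a step that is already met when the one before it is completed fails the run):
1. the hanger is hooked on the bare part of the rail, at least 40 mm from the red band (x of hook in the frame of rail_mark between -0.006 and 0.006 m and z of hook in the frame of rail_mark between -0.006 and 0.006 m and y of hook in the frame of rail_mark between -0.19 and -0.04 m), for 0.2 s.
2. the hanger hangs on the rail at the red band, let go (x of hook in the frame of rail_mark between -0.006 and 0.006 m and z of hook in the frame of rail_mark between -0.006 and 0.006 m and y of hook in the frame of rail_mark between -0.01 and 0.01 m and contact force between the fingers and hanger below 0.1 N), for 0.2 s.
3. the thumbscrew is turned until it seats (value of joint thumbscrew above -0.06 rad), for 0.2 s.
At the end, for the whole second after the job is handed in: The thumbscrew stands a quarter turn (1.57 rad, within 0.22) back from its seat, still, and the fingers grip it with at least 1.5 N; the hanger hangs upright and still in its hook on the rail, untouched, centred within 10 mm of the red band (all of step 2 and value of joint thumbscrew between -1.791 and -1.351 rad and velocity of joint thumbscrew between -0.3 and 0.3 rad/s and contact force between the fingers and thumbscrew above 1.5 N and angle between hanger's own z axis and vertical below 0.15 rad and contact force between the arm and hanger below 0.1 N and linear speed of hanger below 0.05 m/s); the arm keeps its last pose, push and grip.
It fails at once if the hanger is lifted off the rail at the red band (or put on from above there) (x of hook in the frame of rail_mark between -0.012 and 0.012 m and y of hook in the frame of rail_mark between -0.035 and 0.035 m and z of hook in the frame of rail_mark between 0.01 and 0.045 m).
It fails at once if the hanger is tipped over (angle between hanger's own z axis and vertical above 0.6 rad).
It fails at once if the devil figurine is moved by more than 20 mm or tipped (distance of devil from where it was at the start of the episode above 0.02 m or angle between devil's own z axis and vertical above 0.35 rad).
It fails at once if the jar is moved by more than 20 mm or tipped (distance of jar from where it was at the start of the episode above 0.02 m or angle between jar's own z axis and vertical above 0.35 rad).
It fails at once if the dotting tool is moved by more than 20 mm or tipped (distance of dotting_tool from where it was at the start of the episode above 0.02 m or angle between dotting_tool's own z axis and vertical above 0.35 rad).
It also fails if it takes over 64 s, if anything falls off the work surface, if the arm or the gripper's body presses on something with over 40 N, if the wrist force passes 120 N, or if a joint passes its speed limit or range.

ROBOT

A 6-joint arm with a two-finger parallel gripper is mounted at the origin on the work surface. World frame = base frame: x ahead of the robot, y to its left, z up, the work surface at z = 0. Lengths are in m, angles in rad, forces in N, time in s.
With the tool pointing down it reaches from about 0.35 to 0.975 m from the base axis. Payload 4.9 kg.
Tool frame: the origin (TCP) lies at the very end of the fingers, on their centre line; the grasp point (between the pads) lies 19 mm behind it (ctrl.grip_point_offset is the distance from the TCP to the grasp point, in m); z points along the fingers, y is the line along which they close (so a half turn about z gives the same grasp; the last joint's range is limited). The gripper opens to 85 mm and grips with 20 to 120 N. Pads are 22 mm wide; open, the fingers measure 114 mm over their backs; the gripper's body (76 mm by 85 mm) begins 54 mm behind the grasp point. The pads swing forward as they close: fully open they stand 13 mm farther back than shut.
Start: joints at [-1.298, 0.053, 1.613, -0, 1.476, -0.119], TCP at [0.239, -0.578, 0.231] pointing down, gripper open.
Joint ranges: [-3.01, 3.01], [-1.01, 2.22], [0.06, 2.58], [-1.02, 4.17], [0.09, 2.62], [-3.14, 3.14]. Speed limits (rad/s): [2.57, 2.57, 3.14, 3.14, 3.14, 3.14].

INTERFACE

Orientations are given as a rotation vector (axis times angle).
In Python, from station import ctrl gives the robot as it stands.
- The arm moves only by the tool send_rows, never from a script. Its argument "rows" is a list of rows, each a list of 3 entries, a list of its own where there are three numbers: the finger opening in cm, from 0 to 8.54, then the shift along the tool's x, y, z in cm, then the turn about the tool's z in degrees. A call has 1 to 10 rows; each row shifts and turns the commanded pose from where the row before left it, along the tool's axes as they then stand; what a row does not reach is not made up. A row lasts 1/8 s, in which the tool goes at most 62.5 mm and 10.7 degrees, less where a joint would pass 70% of its speed; a pose out of reach is approached as far as the arm can. A call with a gripper value outside its range is refused whole. The fingers move at their own pace and stop on an object; "newtons" is the grip in N (left out, the last holds). Time passes only in rows, so rows that do not move let the fingers close. It gives the time, the measured TCP pose, the force, the opening and the grip force at its end, in the units of the state.
- ctrl.get_obs(): the state, without advancing time (a new reading comes with each control period).
- ctrl.get_image(name): name is "scene" or "top" or "wrist"; returns a dict with "frame" (400x640x3 uint8, red, green, blue), "range_z" (400x640 float32, m along the optical axis (not along the pixel's ray), 0 where there is no reading), "fx", "fy", "cx", "cy" (pixels), "cam_to_world" (4x4, takes a point from camera to world coordinates). Camera axes: x right, y down, z forward; pixel columns grow to the right and rows downward; lengths in m; the calibration is good to about 2 mm. A picture is of the moment at which its call begins.
- ctrl.finish_job(): hands the job in; it is judged then, once.
The state is a dict: "t": time; "q": joint angles; "dq": joint speeds; "effort": joint torques, N m; "tool_pos": TCP position; "tool_rot": TCP orientation; "contact_force": force on the tool from outside, world axes, zero at the start; "wrist_torque": the same for the moment, N m; "opening": finger opening in m; "grip_force": force on a finger pad.
Only numpy, scipy, OpenCV 4.12 (cv2) and the standard library are available. Lean on these libraries where they do the work, as an engineer would, in place of code of your own. Each camera call takes 0.05 s, during which the arm holds its last target. There are 200 camera calls.

## Working session

There is one attempt and no reset: what is moved stays moved. The work goes in short steps, Python scripts to look and compute and a tool call to move; the robot and the scene stay as the last step left them, time stands still between calls to the robot, and variables do not carry over. Pictures are saved under pics/ and viewed, at most 10 in all, crops included, and the job is handed in when it is done.

Besides the shell and the picture viewer there is one more tool, called after "Call:" as name(argument=value, ...), one argument or row to a line, values as JSON. send_rows: Moves the arm, as the interface text tells. Its arguments: {"type":"object","properties":{"rows":{"type":"array","items":{"type":"array"}},"newtons":{"type":"number"}},"required":["rows"]}

```bash
ls; mkdir -p pics; cat > h.py <<'E'
import numpy as np,cv2,pickle
from station import ctrl
def grab(n,tag):
    d=ctrl.get_image(n); pickle.dump(d,open(f'pics/{tag}.pkl','wb')); cv2.imwrite(f'pics/{tag}.png',d['frame'][:,:,::-1]); return d
def load(tag): return pickle.load(open(f'pics/{tag}.pkl','rb'))
def P(d,u,v,r=1):
    z=d['range_z'][v-r:v+r+1,u-r:u+r+1]; z=np.median(z[z>0]) if (z>0).any() else np.nan
    return (d['cam_to_world']@[ (u-d['cx'])/d['fx']*z,(v-d['cy'])/d['fy']*z,z,1])[:3]
def cloud(d):
    z=d['range_z'];v,u=np.indices(z.shape)
    p=np.stack([(u-d['cx'])/d['fx']*z,(v-d['cy'])/d['fy']*z,z,np.ones_like(z)],-1)
    w=(p@d['cam_to_world'].T)[...,:3]; w[z<=0]=np.nan; return w
def proj(d,p):
    c=np.linalg.inv(d['cam_to_world'])@np.append(p,1); return c[0]/c[2]*d['fx']+d['cx'],c[1]/c[2]*d['fy']+d['cy']
E
python3 -c "
from h import *
a=grab('scene','s0')['frame'];b=grab('top','t0')['frame']
print(ctrl.get_obs(),ctrl.grip_point_offset)"
```

```text
pics
{'t': 0.1, 'q': array([-1.29800174e+00,  5.32910482e-02,  1.61414528e+00, -3.58694818e-05,
        1.47599060e+00, -1.18967884e-01]), 'dq': array([-3.91099197e-04, -6.78394464e-05, -1.90759693e-03, -1.46331009e-03,
        8.39388357e-04,  7.46175752e-04]), 'effort': array([ 5.32944023e-05, -3.94902813e+01, -3.71363819e+01,  2.51503036e-05,
        3.87409120e-03, -6.93711861e-07]), 'tool_pos': array([ 0.23849471, -0.57710419,  0.23019264]), 'tool_rot': array([-3.07972227e+00, -6.11101167e-01,  2.77147816e-04]), 'contact_force': array([ 0.25061225, -0.29239098, -0.05662362]), 'wrist_torque': array([ 0.01113718,  0.02388378, -0.01710264]), 'grip_force': 0.0, 'opening': 0.08529839680095207} 0.0187
```

View pics/s0.png

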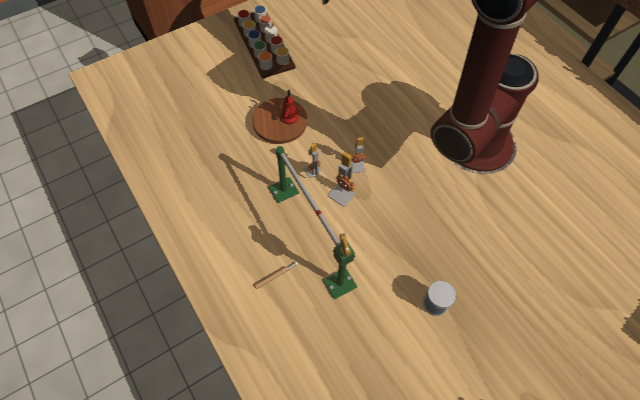

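View pics/t0.png

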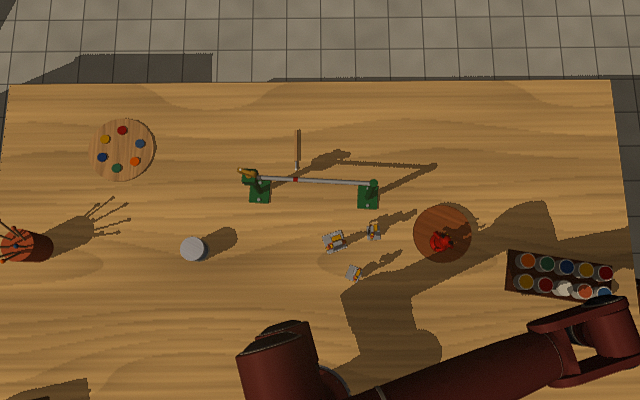

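Scene: three hangers at (345,175), (314,160) and (358,152). In the top view they are at (334,240), (373,230) and (355,272). The rail's red band is at (318,212) in scene and (295,179) in top, the brass screw at (344,243) / (246,174), the devil at (289,108) and the jar at (440,296). Next I'll measure the sizes.

```bash
python3 - <<'E'
from h import *
s=load('s0');t=load('t0')
np.set_printoptions(precision=4,suppress=True)
ws=cloud(s);wt=cloud(t)
# cluster points above desk near hangers, both clouds
for n,w,d in(('s',ws,s),('t',wt,t)):
    hsv=cv2.cvtColor(d['frame'],cv2.COLOR_RGB2HSV)
    for (u,v,r) in ([(345,175,0),(314,160,0),(358,152,0)] if n=='s' else [(334,240,0),(373,230,0),(355,272,0)]):
        p=P(d,u,v); 
        m=(np.hypot(w[...,0]-p[0],w[...,1]-p[1])<.06)&(w[...,2]>.05)
        q=w[m]; top=q[q[:,2]>q[:,2].max()-.02]
        print(n,(u,v),p,'zmax',q[:,2].max(),'topmean',top.mean(0),'ext',np.ptp(top,axis=0),len(top))
for nm,pts in(('s',[(318,212),(344,243),(281,150),(289,108),(440,296),(283,155),(335,235)]),('t',[(295,179),(246,174),(374,183),(440,242),(193,248),(360,183),(265,179)])):
    d=s if nm=='s' else t
    for u,v in pts: print(nm,u,v,P(d,u,v,0))
a=cv2.resize(s['frame'][130:215,265:385],None,fx=4,fy=4,interpolation=cv2.INTER_CUBIC)
b=cv2.resize(t['frame'][160:290,225:395],None,fx=3,fy=3,interpolation=cv2.INTER_CUBIC)
im=np.zeros((340+240,800,3),np.uint8); im[:340,:480]=a
im=np.zeros((400,800,3),np.uint8); 
a=cv2.resize(a,(400,283));b=cv2.resize(b,(400,306)); im[:283,:400]=a; im[:306,400:]=b
cv2.imwrite('pics/c0.png',im[:310,:,::-1])
E
```

```text
s (345, 175) [ 0.4632 -0.0569  0.1237] zmax 0.1968392542745725 topmean [ 0.4561 -0.0695  0.1889] ext [0.0167 0.0262 0.0195] 67
s (314, 160) [ 0.4902 -0.1688  0.077 ] zmax 0.13970912115315093 topmean [ 0.489  -0.1784  0.1312] ext [0.0167 0.0101 0.0188] 35
s (358, 152) [ 0.3732 -0.1202  0.0857] zmax 0.13886495958604828 topmean [ 0.3678 -0.1278  0.13  ] ext [0.0179 0.0123 0.0199] 39
t (334, 240) [ 0.4461 -0.0673  0.19  ] zmax 0.20081228644202098 topmean [ 0.4521 -0.0725  0.1928] ext [0.0175 0.0207 0.0196] 43
t (373, 230) [ 0.4815 -0.1769  0.105 ] zmax 0.1420432094654267 topmean [ 0.4852 -0.1803  0.1345] ext [0.0171 0.0086 0.017 ] 22
t (355, 272) [ 0.3671 -0.1247  0.1071] zmax 0.1410082656123557 topmean [ 0.3641 -0.1297  0.1343] ext [0.0155 0.0129 0.0183] 23
s 318 212 [0.6085 0.0349 0.2033]
s 344 243 [0.6174 0.1538 0.2548]
s 281 150 [ 0.5919 -0.1661  0.2057]
s 289 108 [ 0.457  -0.3601  0.0883]
s 440 296 [0.4463 0.3341 0.0802]
s 283 155 [ 0.5942 -0.1526  0.2016]
s 335 235 [ 0.5466  0.0287 -0.0012]
t 295 179 [0.6061 0.0331 0.1997]
t 246 174 [0.61   0.1545 0.244 ]
t 374 183 [ 0.592  -0.173   0.2062]
t 440 242 [ 0.4458 -0.3585  0.1131]
t 193 248 [0.4382 0.3234 0.0848]
t 360 183 [ 0.594  -0.137   0.1988]
t 265 179 [0.6065 0.1115 0.201 ]
```

View pics/c0.png

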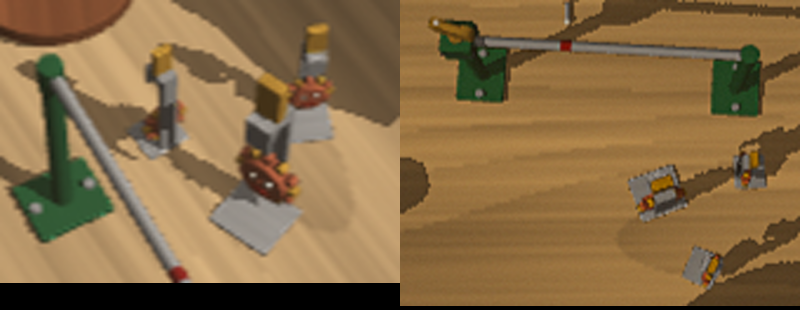

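The crop shows the tall hanger at scene (345,175) / top (334,240). Its tab top is at about 197 mm, against 193 mm in the text. The other two are small, about 140 mm tall, so the tall one is the right hanger. Its sun faces lower-left in the top view. Next I'll get the yaw and the rail line.

```bash
python3 - <<'E'
from h import *
np.set_printoptions(precision=4,suppress=True)
s=load('s0');t=load('t0')
for n,d in(('s',s),('t',t)):
    w=cloud(d);c=np.array([.454,-.071]);r=np.hypot(w[...,0]-c[0],w[...,1]-c[1])
    hsv=cv2.cvtColor(d['frame'],cv2.COLOR_RGB2HSV); 
    foot=(r<.075)&(hsv[...,1]<60)&(w[...,2]<.02)&(hsv[...,2]>90)
    q=(w[foot][:,:2]*1000).astype(np.float32); print(n,len(q),'foot',cv2.minAreaRect(q))
    tab=(r<.04)&(w[...,2]>.155); q=(w[tab][:,:2]*1000).astype(np.float32);print('tab',cv2.minAreaRect(q),len(q),q.mean(0))
    med=(r<.06)&(w[...,2]<.1)&(w[...,2]>.03)&(hsv[...,1]>130)&(hsv[...,0]<12); print('med',w[med].mean(0),med.sum())
    rail=(abs(w[...,2]-.198)<.012)&(abs(w[...,0]-.603)<.03)&(w[...,1]>-.14)&(w[...,1]<.13)
    q=w[rail]; print('rail',len(q),np.polyfit(q[:,1],q[:,0],1),np.median(q[:,2]))
    red=(abs(w[...,2]-.198)<.012)&(abs(w[...,0]-.603)<.03)&(hsv[...,1]>150)&(hsv[...,0]<12)&(abs(w[...,1])<.1); print('red',w[red].mean(0),red.sum())
    sc=(w[...,2]>.222)&(abs(w[...,0]-.61)<.04)&(abs(w[...,1]-.157)<.04); q=w[sc];print('screw',len(q),q.mean(0),cv2.minAreaRect((q[:,:2]*1000).astype(np.float32)),q[:,2].max())
E
```

```text
s 291 foot ((437.2234191894531, -76.22494506835938), (108.31877136230469, 60.41714096069336), 18.03153419494629)
tab ((460.06671142578125, -68.75778198242188), (24.774267196655273, 25.452308654785156), 19.583908081054688) 116 [456.9897 -69.0186]
med [ 0.4529 -0.0665  0.063 ] 129
rail 500 [0.0653 0.6071] 0.20194187056413815
red [0.6083 0.0341 0.2028] 15
screw 151 [0.6183 0.156  0.2515] ((617.1102905273438, 153.38644409179688), (51.510650634765625, 12.73620891571045), 74.25851440429688) 0.26340427298251656
t 135 foot ((460.0404968261719, -70.30072784423828), (54.43369674682617, 58.85442352294922), 19.777339935302734)
tab ((451.86865234375, -72.24137115478516), (30.229013442993164, 23.43660545349121), 18.364181518554688) 60 [451.5412 -72.5811]
med [ 0.4473 -0.0701  0.0671] 30
rail 471 [0.0656 0.6032] 0.20119942153504167
red [0.6058 0.033  0.2009] 25
screw 120 [0.6123 0.1519 0.2509] ((613.2166137695312, 152.66680908203125), (48.66274642944336, 13.092748641967773), 72.58277893066406) 0.26244827206425514
```

Call:
send_rows(
  rows=[
    [8.5, [0, 0, -6], 0],
    [8.5, [0, 0, -6], 0],
    [8.5, [2, -2.2, -4], 0],
    [8.5, [4, -4.5, 0], 0],
    [8.5, [4, -4.5, 0], 0],
    [8.5, [4, -4.5, 0], 0],
    [8.5, [4, -4.5, 0], 0],
    [8.5, [4, -4.5, 0], 0],
    [8.5, [4, -4.5, 0], 0],
    [8.5, [4, -4.5, 0], 0],
  ],
)

```text
t: 1.35
tool_pos: [0.3873, -0.1497, 0.3909]
tool_rot: [-3.082, -0.611, -0.0]
contact_force: [1.0, 0.3, 1.8]
opening: 0.085
grip_force: 0.0
```

```bash
python3 - <<'E'
from h import *
np.set_printoptions(precision=4,suppress=True)
d=grab('wrist','w0');print(d['cam_to_world'],d['fx']);o=ctrl.get_obs();print(o['tool_pos'],o['tool_rot'],o['q'])
for p in([.454,-.071,.19],[.607,.0335,.196],[.614,.153,.243]):print(proj(d,p))
E
```

```text
[[ 0.3814 -0.8918 -0.2435  0.4476]
 [-0.9244 -0.3676 -0.1016 -0.1241]
 [ 0.0011  0.2639 -0.9645  0.5328]
 [ 0.      0.      0.      1.    ]] 338.69859992675504
[ 0.389  -0.1437  0.3914] [-3.0747 -0.6244 -0.0049] [-0.5372 -0.5058  1.8238  0.0053  1.824   0.6342]
(np.float64(265.8174955067819), np.float64(82.6513579794818))
(np.float64(208.06148963881336), np.float64(-158.77877444984492))
(np.float64(4.924519007489437), np.float64(-321.2230803823355))
```

View pics/w0.png

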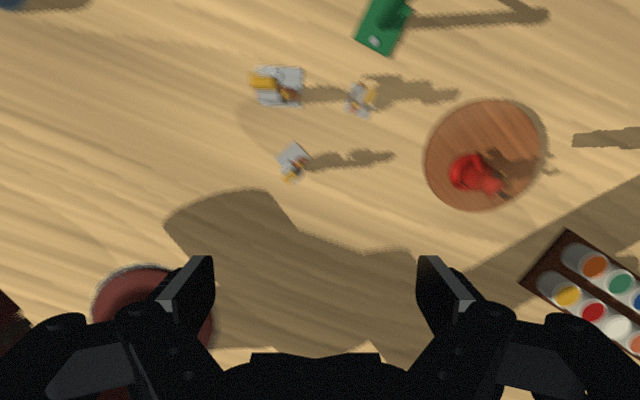

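Call:
send_rows(
  rows=[
    [8.5, [4.2, 0, 0.5], -10],
    [8.5, [4.2, 0, 0.5], -10],
    [8.5, [0, 0, 0], -10],
    [8.5, [0, 0, 0], -10],
    [8.5, [0, 0, 0], -10],
    [8.5, [0, 0, 0], -10],
    [8.5, [0, 0, 0], -10],
    [8.5, [0, 0, 0], -10],
    [8.5, [0, 0, 0], -6],
    [8.5, [0, 0, 0], 0],
  ],
)

```text
t: 2.65
tool_pos: [0.4613, -0.1132, 0.3808]
tool_rot: [-1.838, -2.547, 0.0]
contact_force: [-0.9, -0.0, -0.5]
opening: 0.0849
grip_force: 0.0
```

```bash
python3 - <<'E'
from h import *
np.set_printoptions(precision=4,suppress=True)
d=grab('wrist','w1');print(d['cam_to_world']);o=ctrl.get_obs();print(o['tool_pos'],o['tool_rot'],o['q'])
u,v=proj(d,[.456,-.071,.15]);print(u,v);u=int(np.clip(u,100,540));v=int(np.clip(v,90,310))
print(u,v);cv2.imwrite('pics/w1c.png',cv2.resize(d['frame'][v-90:v+90,u-100:u+100,::-1],None,fx=3,fy=3,interpolation=cv2.INTER_CUBIC))
E
```

```text
[[ 0.949   0.3043  0.0819  0.4392]
 [ 0.3152 -0.9153 -0.2509 -0.0498]
 [-0.0014  0.2639 -0.9645  0.5227]
 [ 0.      0.      0.      1.    ]]
[ 0.4614 -0.1132  0.3808] [-1.8386 -2.5465  0.0003] [-0.3974 -0.3533  1.7324 -0.      1.7633 -0.7175]
324.0021178877034 135.385103668405
324 135
```

View pics/w1c.png

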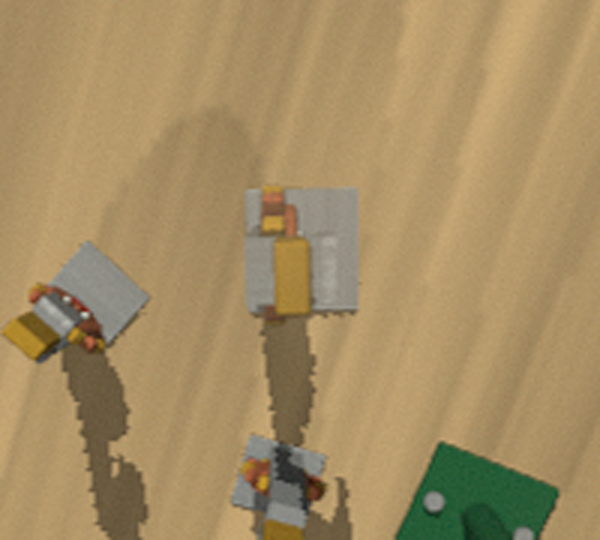

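Crop: the big hanger is at (300,250). Its yellow tab is at (292,276), with its long side vertical, and the foot extends to the right. So its +x is image right, heading about 18.4°, already aligned with the fingers.

```bash
python3 - <<'E'
from h import *
np.set_printoptions(precision=4,suppress=True)
d=load('w1');w=cloud(d);r=np.hypot(w[...,0]-.454,w[...,1]+.071)
m=(r<.05)&(w[...,2]>.175);q=w[m];print(len(q),q[:,2].max(),np.median(q[:,2]),q.mean(0),cv2.minAreaRect((q[:,:2]*1000).astype(np.float32)))
hsv=cv2.cvtColor(d['frame'],cv2.COLOR_RGB2HSV)
f=(r<.07)&(w[...,2]<.012)&(hsv[...,1]<50)&(hsv[...,2]>90);q=w[f];print(cv2.minAreaRect((q[:,:2]*1000).astype(np.float32)),len(q))
# triangulate tab: ray of (321.3,137) at z=.193, and top view estimate
c=d['cam_to_world'];ray=c[:3,:3]@[(321.3-d['cx'])/d['fx'],(137-d['cy'])/d['fy'],1]
for z in(.193,):print(c[:3,3]+ray*(z-c[2,3])/ray[2])
o=ctrl.get_obs();R=cv2.Rodrigues(o['tool_rot'])[0];print('delta tool',R.T@(np.array([.4525,-.073,.161])-o['tool_pos']),R[:,0])
E
```

```text
20574 0.47720363951739037 0.46276485232961045 [ 0.4616 -0.0971  0.4564] ((461.2655944824219, -96.71333312988281), (58.7909049987793, 63.90690994262695), 63.319374084472656)
((459.3053283691406, -69.04933166503906), (53.76002502441406, 58.83539962768555), 19.468740463256836) 578
[ 0.4521 -0.0708  0.193 ]
delta tool [0.0408 0.0044 0.2199] [-0.3147  0.9492  0.0005]
```

Call:
send_rows(
  rows=[
    [8.5, [2.1, 0.2, 3], -0.6],
    [8.5, [2.1, 0.2, 4.8], 0],
    [8.5, [0, 0, 5], 0],
    [8.5, [0, 0, 5], 0],
    [8.5, [0, 0, 3], 0],
    [8.5, [0, 0, 1], 0],
    [8.5, [0, 0, 0], 0],
  ],
)

```text
t: 3.58
tool_pos: [0.4519, -0.072, 0.1635]
tool_rot: [-1.824, -2.558, 0.0]
contact_force: [-0.5, 0.8, 0.4]
opening: 0.0852
grip_force: 0.0
```

Call:
send_rows(
  rows=[
    [1.0, [0, 0, 0], 0],
    [1.0, [0, 0, 0], 0],
    [0.8, [0, 0, 0], 0],
    [0.8, [0, 0, 0], 0],
    [0.8, [0, 0, 0], 0],
    [0.8, [0, 0, 0], 0],
    [0.8, [0, 0, 0], 0],
    [0.8, [0, 0, 0], 0],
  ],
  newtons=40,
)

```text
t: 4.58
tool_pos: [0.4521, -0.0721, 0.1637]
tool_rot: [1.823, 2.558, 0.001]
contact_force: [1.9, 0.8, 3.7]
opening: 0.0119
grip_force: 40.9
```

Call:
send_rows(
  rows=[
    [0.8, [0, 0, -2], 0],
    [0.8, [0, 0, -4], 0],
    [0.8, [0, 0, -3.6], 4],
    [0.8, [0, 0, 0], 7],
    [0.8, [0, 0, 0], 7],
    [0.8, [0, 0, 0], 4.8],
    [0.8, [0.5, 2.9, 0], 0],
    [0.8, [0.5, 2.8, 0], 0],
    [0.8, [0, 0, 0], 0],
    [0.8, [0, 0, 0], 0],
  ],
)

```text
t: 5.82
tool_pos: [0.5083, -0.0656, 0.258]
tool_rot: [-2.291, -2.146, 0.003]
contact_force: [0.1, 0.5, -1.5]
opening: 0.0111
grip_force: 40.3
```

```bash
python3 - <<'E'
from h import *
np.set_printoptions(precision=4,suppress=True)
d=grab('wrist','w2');t=grab('top','t2');o=ctrl.get_obs();print(o['tool_pos'],o['tool_rot'],o['contact_force'],o['opening'])
R=cv2.Rodrigues(o['tool_rot'])[0];print(np.degrees(np.arctan2(R[1,0],R[0,0])))
for n,d in(('w',d),('t',t)):
    w=cloud(d); m=(abs(w[...,2]-.198)<.012)&(abs(w[...,0]-.603)<.025)&(w[...,1]>-.14)&(w[...,1]<.13);q=w[m]
    print(n,len(q))
    if len(q)>10:
        q=q[q[:,2]>np.percentile(q[:,2],60)];print(np.polyfit(q[:,1],q[:,0],1),np.median(q[:,2]),q[:,1].min(),q[:,1].max())
d=load('w2')
for p in([.597,-.12,.196],[.6005,-.066,.196],[.607,.0335,.196]):print(proj(d,p))
E
```

```text
[ 0.5084 -0.0657  0.2587] [-2.2923 -2.1465  0.0014] [ 0.3945 -0.1085 -2.3562] 0.011537597558650093
86.23663229298855
w 6636
[0.0642 0.6031] 0.20117823995318207 -0.12809965345487825 0.05108852912551359
t 205
[0.0616 0.6034] 0.20338647654054853 -0.13402835564801482 0.12962508420890712
(np.float64(454.6970782253562), np.float64(289.29251218777176))
(np.float64(464.0388397958507), np.float64(211.86860533352467))
(np.float64(485.10351990069256), np.float64(38.053390099806734))
```

View pics/w2.png

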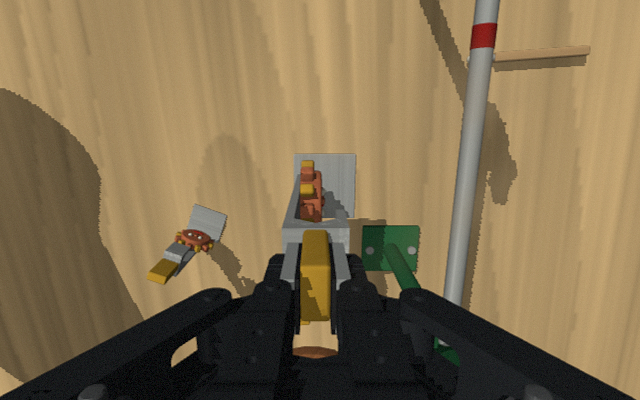

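Wrist view: the hanger is gripped at (315,275) with its foot and mouth to the right. The rail is at x≈465 and the red band at (484,36), as predicted. Moving onto the rail.

Call:
send_rows(
  rows=[
    [0.8, [0, 2, 0], 0],
    [0.8, [0, 2.5, 0], 0],
    [0.8, [0, 2, 0], 0],
    [0.8, [0, 1.5, 0], 0],
    [0.8, [0, 1, 0], 0],
    [0.8, [0, 0, 0], 0],
    [0.8, [0, 0, 0], 0],
  ],
)

```text
t: 6.8
tool_pos: [0.5987, -0.0716, 0.2593]
tool_rot: [-2.293, -2.147, 0.0]
contact_force: [0.5, 0.4, -2.8]
opening: 0.0112
grip_force: 40.3
```

```bash
python3 - <<'E'
from h import *
np.set_printoptions(precision=4,suppress=True)
d=grab('wrist','w3');t=grab('scene','s3');o=ctrl.get_obs();print(o['tool_pos'],o['contact_force'])
w=cloud(d); m=(abs(w[...,2]-.198)<.01)&(abs(w[...,0]-.603)<.02)&(w[...,1]>-.02)&(w[...,1]<.07);q=w[m]
q=q[q[:,2]>np.percentile(q[:,2],60)];print(np.polyfit(q[:,1],q[:,0],1),np.median(q[:,2]))
hsv=cv2.cvtColor(d['frame'],cv2.COLOR_RGB2HSV);r=m&(hsv[...,1]>150)&((hsv[...,0]<8)|(hsv[...,0]>172));v,u=np.nonzero(r);print('red',w[r].mean(0),r.sum(),u.mean(),v.mean())
s=t;cc=proj(s,[.599,-.066,.2]);print(cc);u,v=int(cc[0]),int(cc[1])
a=cv2.resize(s['frame'][v-50:v+50,u-50:u+50],(400,400),interpolation=cv2.INTER_CUBIC)
cv2.imwrite('pics/c3.png',np.hstack([a,d['frame'][:,150:550]])[:,:,::-1])
E
```

```text
[ 0.5987 -0.0716  0.2594] [-0.2063  0.1862 -2.1346]
[0.0618 0.6037] 0.20120879570587907
red [0.606  0.0341 0.2004] 494 317.99595141700405 35.56275303643725
(np.float64(299.2355733420216), np.float64(180.56159353149388))
```

View pics/c3.png

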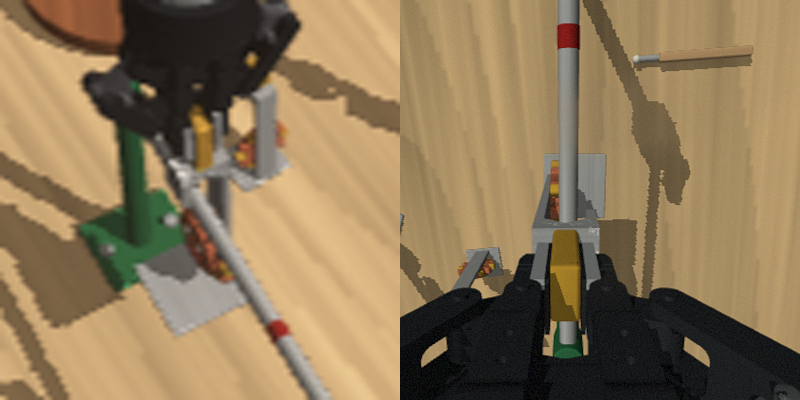

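The rail lies under the hook's roof in both views, and the medallion sits below the rail. Lowering.

Call:
send_rows(
  rows=[
    [0.8, [0, 0, 1.2], 0],
    [0.8, [0, 0, 1.2], 0],
    [0.8, [0, 0, 0.6], 0],
    [0.8, [0, 0, 0.2], 0],
    [0.8, [0, 0, 0.1], 0],
    [0.8, [0, 0, 0.1], 0],
    [0.8, [0, 0, 0], 0],
    [0.8, [0, 0, 0], 0],
  ],
)

```text
t: 7.9
tool_pos: [0.5992, -0.0717, 0.2256]
tool_rot: [2.293, 2.147, 0.0]
contact_force: [-0.4, 0.8, -1.5]
opening: 0.0114
grip_force: 40.3
```

Call:
send_rows(
  rows=[
    [0.8, [0, 0, 0.1], 0],
    [0.8, [0, 0, 0.05], 0],
    [0.8, [0, 0, 0], 0],
    [0.8, [0, 0, 0], 0],
  ],
)

```text
t: 8.4
tool_pos: [0.5995, -0.0717, 0.2244]
tool_rot: [2.292, 2.147, 0.001]
contact_force: [0.8, 0.2, 1.3]
opening: 0.0114
grip_force: 40.7
```

Call:
send_rows(
  rows=[
    [0.8, [0.5, 0, 0], 0],
    [0.8, [1, 0, 0], 0],
    [0.8, [1, 0, 0], 0],
    [0.8, [1, 0, 0], 0],
    [0.8, [1, 0, 0], 0],
    [0.8, [0.5, 0, 0], 0],
    [0.8, [0, 0, 0], 0],
  ],
)

```text
t: 9.28
tool_pos: [0.6028, -0.0208, 0.2243]
tool_rot: [2.292, 2.148, 0.003]
contact_force: [3.1, -0.7, 3.5]
opening: 0.0113
grip_force: 41.0
```

Call:
send_rows(
  rows=[
    [0.8, [0.5, 0.05, 0], 0],
    [0.8, [1, 0, 0], 0],
    [0.8, [1, 0, 0], 0],
    [0.8, [1, 0, 0], 0],
    [0.8, [1, 0, 0], 0],
    [0.8, [0.5, 0, 0], 0],
    [0.8, [0.4, 0, 0], 0],
    [0.8, [0, 0, 0], 0],
    [0.8, [0, 0, 0], 0],
  ],
)

```text
t: 10.4
tool_pos: [0.6066, 0.032, 0.224]
tool_rot: [2.293, 2.147, 0.001]
contact_force: [3.9, -2.7, 2.4]
opening: 0.0115
grip_force: 41.0
```

```bash
python3 - <<'E'
from h import *
np.set_printoptions(precision=4,suppress=True)
o=ctrl.get_obs();print(o['tool_pos'],o['contact_force'],o['tool_rot'])
s=grab('scene','s4');t=grab('top','t4');w=grab('wrist','w4')
im=[]
for d in(s,t):
    u,v=map(int,proj(d,[.606,.034,.18]));im.append(cv2.resize(d['frame'][v-45:v+45,u-45:u+45],(400,400),interpolation=cv2.INTER_CUBIC))
cv2.imwrite('pics/c4.png',np.hstack(im)[:,:,::-1])
W=cloud(w);q=W[(W[...,2]<.12)&(W[...,2]>.04)&(abs(W[...,0]-.6)<.06)&(abs(W[...,1]-.03)<.1)];print(q.min(0),q.max(0),len(q))
# yellow tab, grey foot in scene/top
for d in(s,t):
    W=cloud(d);f=(abs(W[...,2]-.064)<.008)&(abs(W[...,0]-.61)<.06)&(abs(W[...,1]-.03)<.06);q=W[f];print('foot',f.sum(),cv2.minAreaRect((q[:,:2]*1000).astype(np.float32)) if f.sum()>5 else '',q[:,2].mean())
E
```

```text
[0.6066 0.032  0.224 ] [ 3.9478 -2.6937  2.4019] [2.293  2.147  0.0009]
[0.5866 0.0007 0.061 ] [0.6429 0.0636 0.1194] 1927
foot 360 ((616.3045654296875, 31.22110939025879), (60.87516403198242, 56.73672103881836), 86.96698760986328) 0.06522035959525654
foot 4  0.06874815234330778
```

View pics/c4.png

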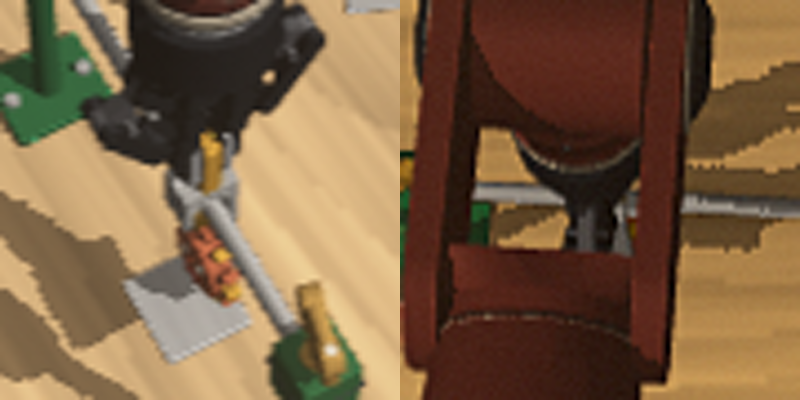

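Call:
send_rows(
  rows=[
    [0.8, [0.2, 0.1, 0], 0],
    [0.8, [0, 0, 0], 0],
    [0.8, [0, 0, 0], 0],
    [3, [0, 0, 0], 0],
    [4, [0, 0, 0], 0],
    [5, [0, 0, 0], 0],
    [5, [0, 0, 0], 0],
    [5, [0, 0, 0], 0],
    [5, [0, 0, 0], 0],
  ],
)

```text
t: 11.68
tool_pos: [0.6075, 0.0341, 0.2238]
tool_rot: [-2.293, -2.147, -0.0]
contact_force: [0.3, -0.1, 0.1]
opening: 0.0502
grip_force: 0.0
```

Call:
send_rows(
  rows=[
    [5, [0, 0, -2], 0],
    [5, [0, 0, -4], 0],
    [5, [0, 0, -4], 0],
    [5, [0, 0, 0], 0],
    [5, [0, 0, 0], 0],
  ],
)

```text
t: 12.3
tool_pos: [0.6076, 0.034, 0.3244]
tool_rot: [2.292, 2.147, 0.001]
contact_force: [0.5, 0.3, -0.2]
opening: 0.0501
grip_force: 0.0
```

```bash
python3 - <<'E'
from h import *
np.set_printoptions(precision=4,suppress=True)
o=ctrl.get_obs();print(o['tool_pos'],o['contact_force'],o['tool_rot'],o['q'])
s=grab('scene','s5');w=grab('wrist','w5')
for n,d in(('s',s),('w',w)):
    W=cloud(d);hsv=cv2.cvtColor(d['frame'],cv2.COLOR_RGB2HSV)
    f=(abs(W[...,2]-.064)<.008)&(abs(W[...,0]-.61)<.06)&(abs(W[...,1]-.03)<.06)&(hsv[...,1]<60);q=W[f]
    if len(q)>5:print(n,'foot',f.sum(),cv2.minAreaRect((q[:,:2]*1000).astype(np.float32)),q[:,2].mean())
    y=(W[...,2]>.205)&(W[...,2]<.26)&(abs(W[...,0]-.606)<.03)&(abs(W[...,1]-.03)<.04)&(hsv[...,1]>120);q=W[y]
    if len(q)>5:print('tab',len(q),q.mean(0),q.min(0),q.max(0))
    sc=(W[...,2]>.228)&(W[...,2]<.27)&(abs(W[...,0]-.614)<.04)&(abs(W[...,1]-.154)<.04); q=W[sc]
    if len(q)>5:print('screw',len(q),q.mean(0),cv2.minAreaRect((q[:,:2]*1000).astype(np.float32)),q[:,2].max())
u,v=map(int,proj(s,[.606,.034,.18]));a=cv2.resize(s['frame'][v-45:v+45,u-35:u+55],(400,400),interpolation=cv2.INTER_CUBIC)
cv2.imwrite('pics/c5.png',np.hstack([a,w['frame'][:,120:520]])[:,:,::-1])
E
```

```text
[0.6076 0.034  0.3244] [ 0.5122  0.2634 -0.173 ] [2.2925 2.1471 0.001 ] [-0.0663 -0.025   1.538  -0.      1.6277 -0.0008]
s foot 340 ((617.035400390625, 33.802452087402344), (62.05644989013672, 55.55867385864258), 86.92160034179688) 0.06489090822351283
tab 105 [0.6097 0.038  0.2426] [0.6027 0.0229 0.212 ] [0.6152 0.0468 0.2598]
screw 148 [0.6183 0.1563 0.2521] ((616.5088500976562, 153.66799926757812), (50.939613342285156, 11.671510696411133), 74.68160247802734) 0.26325157352016193
w foot 1079 ((614.9274291992188, 33.24251937866211), (59.541568756103516, 54.7659797668457), 85.76570892333984) 0.06363990471107919
tab 797 [0.6058 0.0372 0.2478] [0.5991 0.0226 0.2109] [0.6122 0.0463 0.2548]
screw 1222 [0.6111 0.1446 0.2539] ((611.4865112304688, 147.10952758789062), (35.63191223144531, 11.012845993041992), 73.13322448730469) 0.2578498088002032
```

View pics/c5.png

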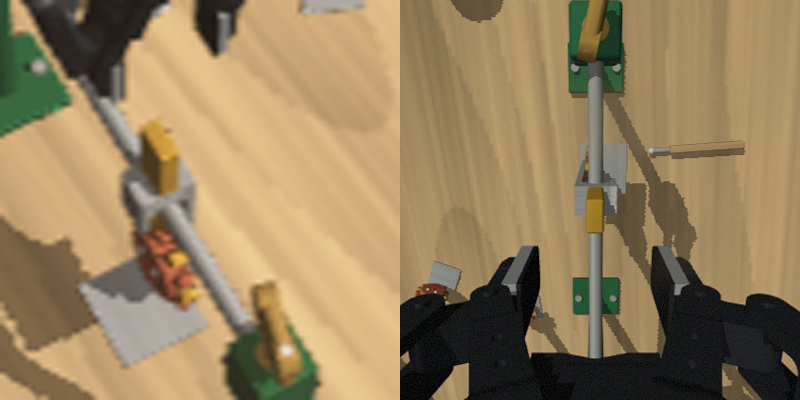

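The hanger hangs upright, and its foot centre is at y≈0.0335 against 0.034 for the mark. The screw bar lies at heading ≈73.5°, centred near (0.614, 0.153). Going above the screw now.

Call:
send_rows(
  rows=[
    [5, [3, 0, 0], 0],
    [5, [4, 0, 0], 0],
    [5, [3, -0.1, 0], 0],
    [5, [1.9, 0, 0], 0],
    [5, [0, 0, 1], 6.5],
    [5, [0, 0, 0], 6.2],
    [5, [0, 0, 0], 0],
    [5, [0, 0, 0], 0],
  ],
)

```text
t: 13.4
tool_pos: [0.6143, 0.1526, 0.3135]
tool_rot: [-2.515, -1.882, 0.001]
contact_force: [1.4, 0.6, 0.3]
opening: 0.0502
grip_force: 0.0
```

```bash
python3 - <<'E'
from h import *
np.set_printoptions(precision=4,suppress=True)
o=ctrl.get_obs();R=cv2.Rodrigues(o['tool_rot'])[0];print(o['tool_pos'],np.degrees(np.arctan2(R[1,0],R[0,0])),o['q'])
w=grab('wrist','w6');W=cloud(w);hsv=cv2.cvtColor(w['frame'],cv2.COLOR_RGB2HSV)
sc=(W[...,2]>.228)&(W[...,2]<.27)&(abs(W[...,0]-.614)<.04)&(abs(W[...,1]-.154)<.04)&(hsv[...,1]>80); q=W[sc]
print('screw',len(q),q.mean(0),cv2.minAreaRect((q[:,:2]*1000).astype(np.float32)),q[:,2].max())
c=np.array([q[:,0].mean(),q[:,1].mean()]);top=q[q[:,2]>.25];rc=cv2.minAreaRect((top[:,:2]*1000).astype(np.float32));print('top',rc)
print('delta to .614,.153',R.T@(np.array([.614,.153,.225])-o['tool_pos']))
E
```

```text
[0.6143 0.1526 0.3135] 73.61440671237246 [ 0.1261  0.0364  1.4941 -0.0001  1.6115  0.412 ]
screw 1226 [0.6143 0.1564 0.2543] ((613.705322265625, 154.27883911132812), (49.97880172729492, 10.649809837341309), 73.19434356689453) 0.25781561665000263
top ((613.7734985351562, 154.32508850097656), (49.22102355957031, 10.56931209564209), 73.26927185058594)
delta to .614,.153 [ 0.0003 -0.0004  0.0885]
```

Call:
send_rows(
  rows=[
    [5, [0.1, -0.1, 3], 0.4],
    [5, [0, 0, 4], 0],
    [5, [0, 0, 1.8], 0],
    [5, [0, 0, 0], 0],
    [0.5, [0, 0, 0], 0],
    [0.5, [0, 0, 0], 0],
    [0.5, [0, 0, 0], 0],
    [0.5, [0, 0, 0], 0],
    [0.5, [0, 0, 0], 0],
    [0.5, [0, 0, 0], 0],
  ],
  newtons=30,
)

```text
t: 14.7
tool_pos: [0.6151, 0.1541, 0.2281]
tool_rot: [2.521, 1.87, 0.006]
contact_force: [2.9, 0.0, 4.6]
opening: 0.0093
grip_force: 33.3
```

Call:
send_rows(
  rows=[
    [0.5, [0, 0, 0], 6],
    [0.5, [0, 0, 0], 8],
    [0.5, [0, 0, 0], 8],
    [0.5, [0, 0, 0], 8],
    [0.5, [0, 0, 0], 8],
    [0.5, [0, 0, 0], 8],
    [0.5, [0, 0, 0], 8],
    [0.5, [0, 0, 0], 8],
    [0.5, [0, 0, 0], 8],
    [0.5, [0, 0, 0], 0],
  ],
)

```text
t: 15.95
tool_pos: [0.6152, 0.154, 0.2281]
tool_rot: [3.14, 0.085, 0.008]
contact_force: [3.7, -1.2, 4.9]
opening: 0.0093
grip_force: 33.2
```

```bash
python3 - <<'E'
from h import *
np.set_printoptions(precision=4,suppress=True)
o=ctrl.get_obs();R=cv2.Rodrigues(o['tool_rot'])[0];print(o['tool_pos'],np.degrees(np.arctan2(R[1,0],R[0,0])),o['contact_force'],o['wrist_torque'],o['opening'],o['grip_force'])
E
```

```text
[0.6152 0.154  0.2281] 3.0903333163346454 [ 3.7167 -1.1639  4.8694] [-0.1419 -0.4819 -0.0452] 0.009337040302630894 33.21963608264923
```

Call:
send_rows(
  rows=[
    [0.5, [0, 0, 0], 3],
    [0.5, [0, 0, 0], 3],
    [0.5, [0, 0, 0], 2],
    [0.5, [0, 0, 0], 0],
    [0.5, [0, 0, 0], 0],
  ],
)

```text
t: 16.58
tool_pos: [0.6153, 0.154, 0.2281]
tool_rot: [3.139, -0.13, 0.008]
contact_force: [3.8, -1.4, 5.2]
opening: 0.0097
grip_force: 36.0
```

```bash
python3 - <<'E'
from h import *
np.set_printoptions(precision=4,suppress=True)
o=ctrl.get_obs();R=cv2.Rodrigues(o['tool_rot'])[0];print(o['tool_pos'],np.degrees(np.arctan2(R[1,0],R[0,0])),o['contact_force'],o['wrist_torque'],o['opening'],o['grip_force'])
E
```

```text
[0.6153 0.154  0.2281] -4.757511846282708 [ 3.8199 -1.3945  5.1806] [-0.1565 -0.5678  0.5708] 0.009686875880449022 36.000813245773315
```

Call:
send_rows(
  rows=[
    [0.5, [0, 0, 0], 0],
    [0.5, [0, 0, 0], 0],
    [0.5, [0, 0, 0], -5],
    [0.5, [0, 0, 0], -9],
    [0.5, [0, 0, 0], -9],
    [0.5, [0, 0, 0], -9],
    [0.5, [0, 0, 0], -9],
    [0.5, [0, 0, 0], -9],
    [0.5, [0, 0, 0], -9],
    [0.5, [0, 0, 0], -9],
  ],
)

```text
t: 17.82
tool_pos: [0.6152, 0.1541, 0.2281]
tool_rot: [2.671, 1.65, 0.007]
contact_force: [3.2, -1.4, 5.3]
opening: 0.0096
grip_force: 33.2
```

Call:
send_rows(
  rows=[
    [0.5, [0, 0, 0], -9],
    [0.5, [0, 0, 0], -9],
    [0.5, [0, 0, 0], -5],
    [0.5, [0, 0, 0], 0],
    [0.5, [0, 0, 0], 0],
    [0.5, [0, 0, 0], 0],
    [0.5, [0, 0, 0], 0],
  ],
)

```text
t: 18.7
tool_pos: [0.6151, 0.1541, 0.2281]
tool_rot: [2.293, 2.144, 0.006]
contact_force: [3.7, -1.0, 6.3]
opening: 0.0095
grip_force: 33.2
```

```bash
python3 - <<'E'
from h import *
np.set_printoptions(precision=4,suppress=True)
o=ctrl.get_obs();R=cv2.Rodrigues(o['tool_rot'])[0];print(o['tool_pos'],np.degrees(np.arctan2(R[1,0],R[0,0])),o['contact_force'],o['wrist_torque'],o['opening'],o['grip_force'])
s=grab('scene','s7');d=s
W=cloud(d);hsv=cv2.cvtColor(d['frame'],cv2.COLOR_RGB2HSV)
f=(abs(W[...,2]-.064)<.008)&(abs(W[...,0]-.61)<.06)&(abs(W[...,1]-.03)<.06)&(hsv[...,1]<60);q=W[f]
print('foot',f.sum(),cv2.minAreaRect((q[:,:2]*1000).astype(np.float32)),q[:,2].mean())
w=grab('wrist','w7');u,v=map(int,proj(s,[.61,.1,.2]))
a=cv2.resize(s['frame'][v-50:v+50,u-50:u+50],(400,400),interpolation=cv2.INTER_CUBIC)
cv2.imwrite('pics/c7.png',np.hstack([a,w['frame'][:,120:520]])[:,:,::-1])
E
```

```text
[0.6151 0.1541 0.2281] 86.1488499779876 [ 3.7212 -0.9854  6.2623] [-0.0737 -0.4485 -0.0062] 0.009494342010109059 33.24896693229675
foot 277 ((625.5106811523438, 32.949241638183594), (59.08734893798828, 39.14488983154297), 85.72665405273438) 0.06524795915797767
```

View pics/c7.png

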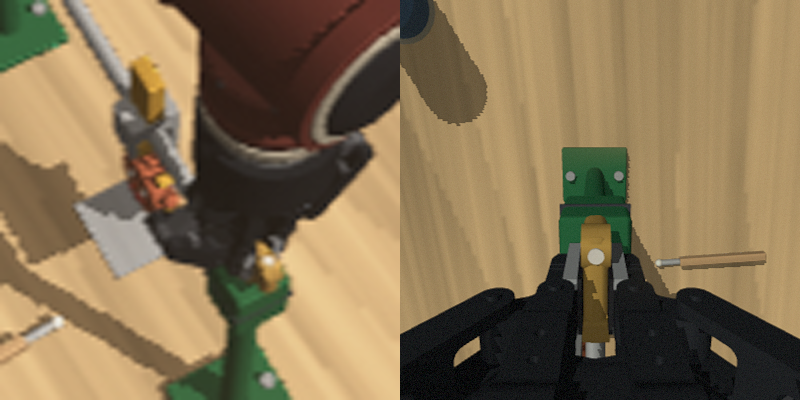

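The screw bar is gripped along the rail line, a quarter turn from seated. The hanger hangs at the band, untouched. Handing in.

```bash
python3 -c "
from station import ctrl
print(ctrl.finish_job())"
```

```text
the job is handed in; nothing more can be done
None
```

The job is handed in, with no verdict returned: the hanger hangs within about 2 mm of the red band's centre, and the thumbscrew was seated, backed off about 90° and is still gripped at 33 N. The devil, the jar and the dotting tool were never touched.

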